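Walk the collet block round to the stop bar

ROBOT

A 6-joint arm with a two-finger parallel gripper is mounted at the origin on the work surface. World frame = base frame: x ahead of the robot, y to its left, z up, the work surface at z = 0. Lengths are in m, angles in rad, forces in N, time in s.
With the tool pointing down it reaches from about 0.275 to 0.75 m from the base axis. Payload 10.2 kg.
Tool frame: the origin (TCP) lies at the very end of the fingers, on their centre line; the grasp point (between the pads) lies 19 mm behind it; x points along the fingers, y is the direction in which the jaws open and shut, and the axes are right-handed (so a half turn about x gives the same grasp; the last joint's range is limited). The gripper opens to 88 mm and grips with 3 to 60 N. Pads are 18 mm wide; open, the fingers measure 123 mm over their backs; the gripper's body (75 mm by 187 mm) begins 45 mm behind the grasp point.
Start: joints at [1.099, 0.313, 1.498, -0, 1.331, -0.223], TCP at [0.129, 0.509, 0.203] pointing down, gripper open.
Joint ranges: [-2.94, 2.94], [-0.97, 2.17], [0.19, 2.56], [-1.23, 4.37], [0.02, 3.11], [-2.88, 2.88]. Speed limits (rad/s): [2.39, 2.39, 3.01, 3.14, 3.14, 3.14].

INTERFACE

Orientations are given as a rotation vector (axis times angle).
In Python, from rig import robot, effector, cams gives the robot as it stands. Calls block until the motion is done:
- robot.move_ptp(position, orientation): joint-space move of the TCP to a pose.
- robot.line_to(position, rot=None, feed=0.15, f_stop=None): straight line of the TCP; rot=None keeps the orientation; feed is the mean speed in m/s. With f_stop (N) it stops when the force on the tool has changed by that much, and returns True; else False.
- robot.move_joints(angles): joint-space move.
- effector.open_gripper() and effector.clamp(grip_force=None): open the fingers fully, or close them until they stop; grip_force is the grip in N (None keeps the last).
- robot.dwell(seconds).
- robot.solve_ik(position, orientation): joint angles nearest the present ones, or None.
- robot.observe(): the state.
- cams.get_image(name): name is "side" or "top"; returns the picture (480x640x3 uint8, red, green, blue); there is no depth.
- cams.get_calibration(name): a dict with "fx", "fy", "cx", "cy" (pixels), "R" (3x3) and "t" (3): a world point X has camera coordinates R X + t. Camera axes: x right, y down, z forward; pixel columns grow to the right and rows downward; lengths in m; the calibration is good to about 2 mm. A picture is of the moment at which its call begins. get_calibration takes no time and is no camera call.
A pose or a line that the arm cannot do raises robot.IKError and nothing moves.
- robot.hand_in(): hands the job in, once; it reports no verdict.
The state is a dict: "clock": time; "joint_pos": joint angles; "joint_velocities": joint speeds; "joint_efforts": joint torques, N m; "position": TCP position; "eef_rot": TCP orientation; "contact_force": force on the tool from outside, world axes, zero at the start; "torque": the same for the moment, N m; "grip_width": finger opening in m.
Only numpy, scipy, OpenCV 4.12 (cv2) and the standard library are available. Lean on these libraries where they do the work, as an engineer would, in place of code of your own. Each camera call takes 0.05 s, during which the arm holds its last target.

TASK

Walk the heavy steel collet block round on the bench plate by pushing at one corner and then another with the fingertips, until one of its two long sides (either will do) lies flush against the steel stop bar, with the bar behind the whole of that side, ready for punching. Only push it along the plate: do not lift or tip it, and leave the tools and other things lying about where they are. Finish with the hand clear of everything.

Things in the scene. Friction and masses are not known exactly. Their poses are not given: they have to be found in the camera images.
- collet_block: flat rectangular steel block, 90 mm (x) by 120 mm (y) by 16 mm high, 0.75 to 1 kg, rows of 11 to 22 mm round holes in its top (no use for moving it: push on its upright sides). Loose on the bench plate. Origin: centre of its underside; z up. Its long sides are the faces at x = -45 and +45 mm. Slides with dry friction (about 4 to 7 N to push) and stays where left.
- stop_face (a point): middle of the stop bar's upright face that looks towards the robot, at the height of the bench plate's top. x points level and square into the bar (away from the robot), y along it, z up. The bar, bright flat steel fixed on the plate, is 240 mm long (120 mm each way from here), 14 mm high and 22 mm thick; two cap screws on it stand 9 mm higher.
- plate: the bench plate: dark steel, fixed to the bench, 300 mm (its x) by 480 mm (its y), its top 10 mm above the bench; the stop bar is screwed on along its far side. Origin: centre of its underside; the face of the bar is at x = +100 mm.
- punch: steel punch standing upright on the bench plate near one end of the stop bar: a cone 55 mm tall on a 22 mm round head. Origin: centre of its underside. Bystander
- collar: short brass tube standing on the bench plate near the other end of the stop bar: 38 mm outside, 14 mm high. Origin: centre of its underside. Bystander
- hammer: hammer with wooden handle, 240 mm, lying on the bench to the right of the plate. Bystander
- pliers: flat pliers, 150 mm, lying on the bench to the right of the plate. Bystander
- jar: amber glass jar with steel lid, 60 mm diameter, 70 mm tall, on the bench beyond the pad, to the left of the plate. Origin: centre of its underside. Bystander
- ring_clamp: wooden ring clamp, 150 mm long, 18 mm high, lying on the ochre pad to the left of the plate. Bystander
- loupe: folding loupe, 57 mm long, 16 mm high, lying on the ochre pad to the left of the plate. Bystander
Not all that is in view belongs to the job. What is shaped like the collet_block but purple is not meant.

How it is judged:
At the end, for the whole second after the job is handed in: The block lies flat and at rest on the bench plate, one of its long sides parallel to the stop bar's face within 2 degrees and against it (centre 45 mm from the face, within 3.5 mm), the whole side backed by the bar (centre within 62 mm of the bar's middle) (angle between the x axis of collet_block and the x axis of stop_face, either way round below 0.035 rad and x of collet_block in the frame of stop_face between -0.0485 and -0.042 m and y of collet_block in the frame of stop_face between -0.062 and 0.062 m and z of collet_block in the frame of stop_face below 0.003 m and angle between collet_block's own z axis and vertical below 0.03 rad and linear speed of collet_block below 0.005 m/s and angular speed of collet_block below 0.05 rad/s); the robot touches nothing.
It fails at once if the block is lifted off the plate or tipped up (z of collet_block in the frame of stop_face above 0.006 m or angle between collet_block's own z axis and vertical above 0.12 rad).
It fails at once if a bystander is moved more than 20 mm or knocked over (distance of any of punch, collar, hammer, pliers, jar, ring_clamp, loupe from where it was at the start of the episode above 0.02 m or angle between any of punch, jar, collar's own z axis and vertical above 0.4 rad).
It also fails if it takes over 54 s, if anything falls off the work surface, if the arm or the gripper's body presses on something with over 40 N, if the wrist force passes 120 N, or if a joint passes its speed limit or range.

## Working session

There is one attempt and no reset: what is moved stays moved. The work goes in short steps, each a Python script; the robot and the scene stay as the last script left them, time stands still between calls to the robot, and variables do not carry over. Pictures are saved under pics/ and viewed, and the job is handed in when it is done.

```bash
mkdir -p pics; ls
python3 - <<'E'
from rig import robot, effector, cams
import cv2
for n in("top","side"):
    cv2.imwrite(f"pics/{n}0.png",cams.get_image(n)[:,:,::-1]); print(cams.get_calibration(n))
s=robot.observe(); print(s)
E
```

```text
pics
{'fx': 548.8051211018146, 'fy': 548.8051211018146, 'cx': 325.28428637029907, 'cy': 249.66353577476684, 'R': array([[ 0.00470436, -0.99998803, -0.0013439 ],
       [-0.99665445, -0.00457901, -0.08160228],
       [ 0.08159515,  0.00172329, -0.99666407]]), 't': array([0.07530045, 0.46347764, 1.37329692])}
{'fx': 623.8243339098923, 'fy': 623.8243339098923, 'cx': 331.2196134691645, 'cy': 241.28933682274683, 'R': array([[-0.95890335, -0.28322016,  0.01705006],
       [-0.21224092,  0.67611199, -0.70556811],
       [ 0.18830337, -0.68019035, -0.70843696]]), 't': array([0.49576038, 0.08511349, 1.74470088])}
{'clock': 0.1, 'joint_pos': array([ 1.09857011e+00,  3.13383939e-01,  1.49833074e+00, -3.88450998e-05,
        1.33099773e+00, -2.23398078e-01]), 'joint_velocities': array([ 0.00076908, -0.00150302, -0.00056751,  0.00086587,  0.00079068,
        0.00111177]), 'joint_efforts': array([ 2.38296656e-03, -4.02813148e+01, -2.52646047e+01,  6.95228088e-02,
        3.42013815e-02, -5.98117003e-05]), 'position': array([0.12919525, 0.50859623, 0.20283493]), 'eef_rot': array([ 0.19450141,  1.56230228, -0.19617881]), 'contact_force': array([ 0.08458707, -0.39388948,  0.37836474]), 'torque': array([-0.01747436, -0.02741346, -0.03827039]), 'grip_width': 0.08810829229231928}
```

View pics/top0.png

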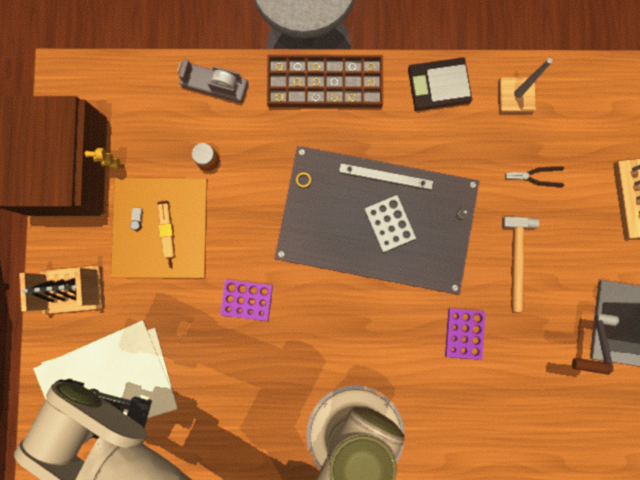

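View pics/side0.png

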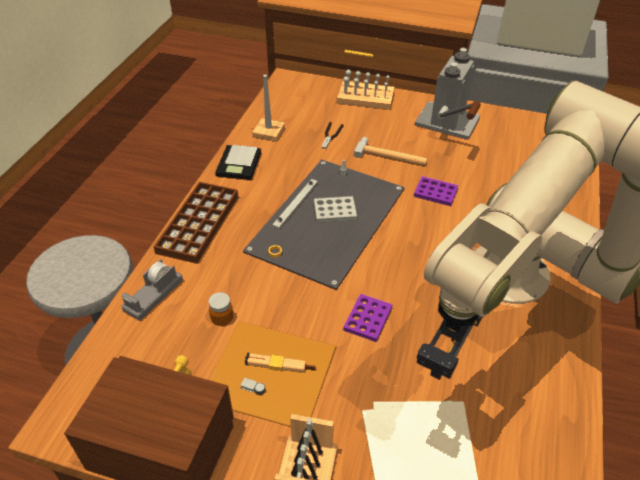

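```bash
cat > h.py <<'E'
from rig import robot, effector, cams
import cv2, numpy as np
def ray(n,px,z):
    c=cams.get_calibration(n); R=c["R"];t=c["t"]
    o=-R.T@t; px=np.atleast_2d(px)
    d=np.c_[(px[:,0]-c["cx"])/c["fx"],(px[:,1]-c["cy"])/c["fy"],np.ones(len(px))]@R
    s=(z-o[2])/d[:,2]; return (o+d*s[:,None])[:,:2]
def bright(img,thr=135):
    hsv=cv2.cvtColor(img,cv2.COLOR_RGB2HSV)
    m=((hsv[...,2]>thr)&(hsv[...,1]<70)).astype(np.uint8)
    return m
def rect(pts):
    (c,(w,h),a)=cv2.minAreaRect(pts.astype(np.float32)*1000)
    # long axis angle
    a=np.radians(a); 
    if w<h: a+=np.pi/2
    return np.array(c)/1000,max(w,h),min(w,h),a%np.pi
def look(n="top",name=None,roi=None):
    img=cams.get_image(n)
    if name: cv2.imwrite(f"pics/{name}.png",img[:,:,::-1])
    return img
def comps(img,n,roi,z,thr=135):
    x0,y0,x1,y1=roi; m=np.zeros(img.shape[:2],np.uint8); m[y0:y1,x0:x1]=bright(img,thr)[y0:y1,x0:x1]
    out=[]
    cs,_=cv2.findContours(m,cv2.RETR_EXTERNAL,cv2.CHAIN_APPROX_NONE)
    for c in cs:
        if cv2.contourArea(c)<80: continue
        p=c[:,0,:].astype(float)
        out.append((cv2.contourArea(c),p.mean(0),rect(ray(n,p,z)),c))
    return out
E
python3 - <<'E'
from h import *
for n,roi in(("top",(290,150,470,290)),("side",(260,170,370,240))):
    img=cv2.imread(f"pics/{n}0.png")[:,:,::-1].copy()
    for z in(.024,.026):
        for o in comps(img,n,roi,z): print(n,z,o[0],o[1],o[2])
    x0,y0,x1,y1=roi
    cv2.imwrite(f"pics/{n}crop.png",cv2.resize(img[y0:y1,x0:x1,::-1],None,fx=4,fy=4,interpolation=cv2.INTER_CUBIC))
E
```

```text
top 0.024 1676.0 [389.9  222.92] (array([ 0.53176147, -0.08595383]), 123.04094696044922, 92.3487777709961, np.float64(0.4012237604795269))
top 0.024 768.5 [385.73096447 175.86294416] (array([ 0.65273993, -0.07521592]), 241.31039428710938, 24.52739715576172, np.float64(1.381370605305577))
top 0.026 1676.0 [389.9  222.92] (array([ 0.53149786, -0.08572098]), 122.86295318603516, 92.21519470214844, np.float64(0.4012237604795269))
top 0.026 768.5 [385.73096447 175.86294416] (array([ 0.65230145, -0.07499862]), 240.96131896972656, 24.491872787475586, np.float64(1.381371137937795))
side 0.024 786.5 [334.73913043 207.03478261] (array([ 0.53253198, -0.08841553]), 122.40694427490234, 94.4186019897461, np.float64(0.4015522946895018))
side 0.024 333.0 [294.5        202.71666667] (array([ 0.65360254, -0.07594884]), 241.53309631347656, 24.62165641784668, np.float64(1.381506959153389))
side 0.026 786.5 [334.73913043 207.03478261] (array([ 0.53195013, -0.08626617]), 122.21319580078125, 94.26917266845703, np.float64(0.40155236126852906))
side 0.026 333.0 [294.5        202.71666667] (array([ 0.65282904, -0.07381921]), 241.1507568359375, 24.582677841186523, np.float64(1.381506959153389))
```

View pics/topcrop.png

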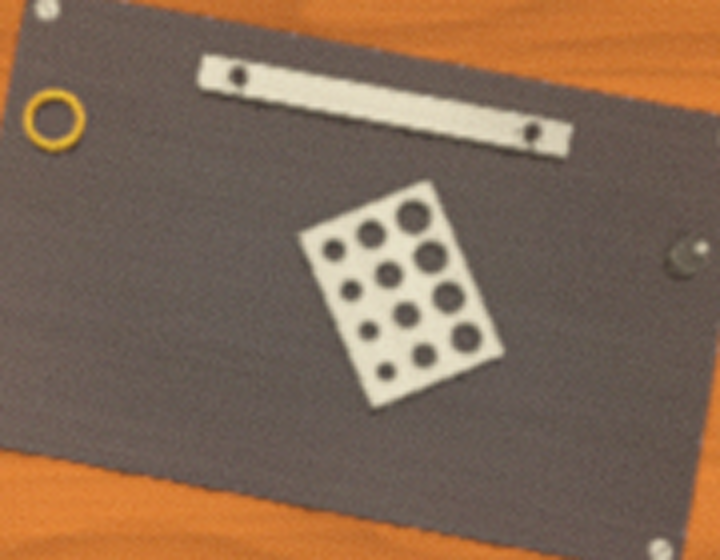

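View pics/sidecrop.png

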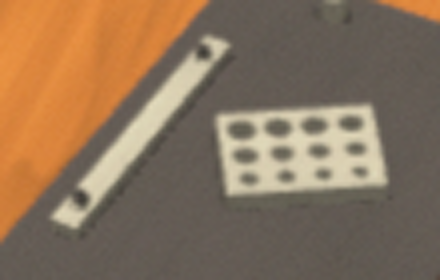

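```bash
cat >> h.py <<'E'
from scipy.spatial.transform import Rotation as Ro
FA=1.3814                       # bar direction (stop y) in world
SX=np.array([np.sin(FA),-np.cos(FA)]); SY=np.array([np.cos(FA),np.sin(FA)])
BARC=np.array([.6526,-.0747]); FACE=BARC-.011*SX
def down(phi):
    """rotvec candidates for jaw axis at world angle phi"""
    o=[]
    for p in(phi,phi+np.pi):
        y=np.array([np.cos(p),np.sin(p),0]);x=np.array([0,0,-1.])
        o.append(Ro.from_matrix(np.c_[x,y,np.cross(x,y)]).as_rotvec())
    return o
def pick(pos,phi):
    q=robot.observe()["joint_pos"]; best=None
    for r in down(phi):
        s=robot.solve_ik(pos,r)
        if s is not None:
            d=np.abs(np.array(s)-q).max()
            if best is None or d<best[0]: best=(d,r,s)
    print("ik",None if best is None else np.round(best[2],2)); return best[1]
def st(p): d=np.asarray(p)-FACE; return np.array([d@SX,d@SY])
def wd(s): return FACE+s[0]*SX+s[1]*SY
def block(n="top",name=None):
    img=look(n,name); res=[]
    roi=(290,150,470,290) if n=="top" else (240,160,420,280)
    for a,m,(c,l,s,an),k in comps(img,n,roi,.026):
        if 60<s<130 or l<200: print(n,int(a),m.round(),c.round(4),round(l),round(s),round(an,3),"stop:",st(c).round(4),"err",round((an-FA+np.pi/2)%np.pi-np.pi/2,3))
def say():
    s=robot.observe(); print("t",round(s["clock"],2),s["position"].round(4),"F",s["contact_force"].round(1))
E
python3 - <<'E'
from h import *
c=np.array([.5317,-.0862]);a=.4013;u=np.array([np.cos(a),np.sin(a)]);v=np.array([-u[1],u[0]])
con=c-.06*u-.044*v
s=con-u*.045
effector.clamp(20)
P=[*s,.12]; r=pick(P,a)
robot.move_ptp(P,r); say()
robot.line_to([*s,.015]); say()
e=con+u*(.055-.0175)
print(robot.line_to([*e,.015],feed=.05,f_stop=30)); say()
block("side","sA"); block("top","tA")
E
```

```text
ik [-0.6   0.31  1.74 -0.    1.1  -1.  ]
t 4.07 [ 0.4524 -0.1672  0.1201] F [0.7 1.2 0.1]
t 4.92 [ 0.4527 -0.1679  0.0157] F [-0.4  0.2 -0.9]
False
t 6.72 [ 0.528  -0.1356  0.015 ] F [-0.2  0.1  0.3]
side 320 [330. 211.] [ 0.5366 -0.0835] 111 92 0.401 stop: [-0.1013 -0.0305] err -0.98
top 491 [381. 219.] [ 0.5332 -0.079 ] 113 81 0.402 stop: [-0.1054 -0.0267] err -0.979
top 502 [372. 173.] [ 0.6582 -0.0439] 177 23 1.385 stop: [0.0107 0.0313] err 0.004
```

View pics/sA.png

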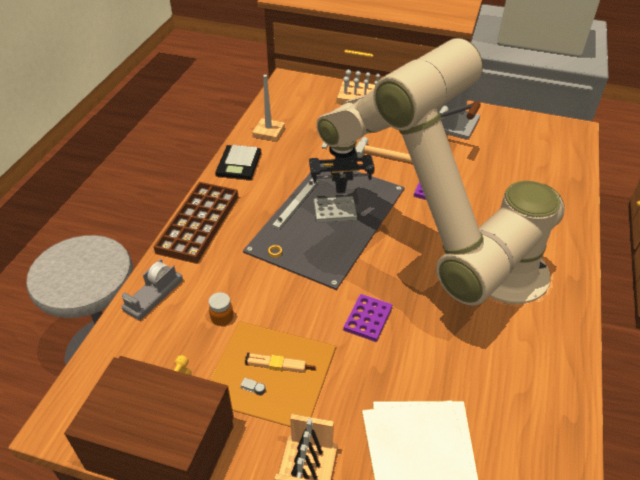

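View pics/tA.png

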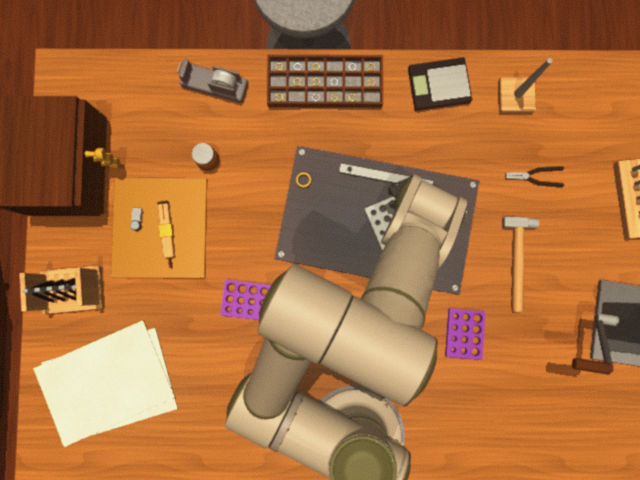

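Run:
```python
import cv2
a=cv2.imread("pics/sA.png")[130:250,250:420]
cv2.imwrite("pics/sAc.png",cv2.resize(a,None,fx=4.5,fy=4.5,interpolation=cv2.INTER_CUBIC))
```

```text
(no output)
```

View pics/sAc.png

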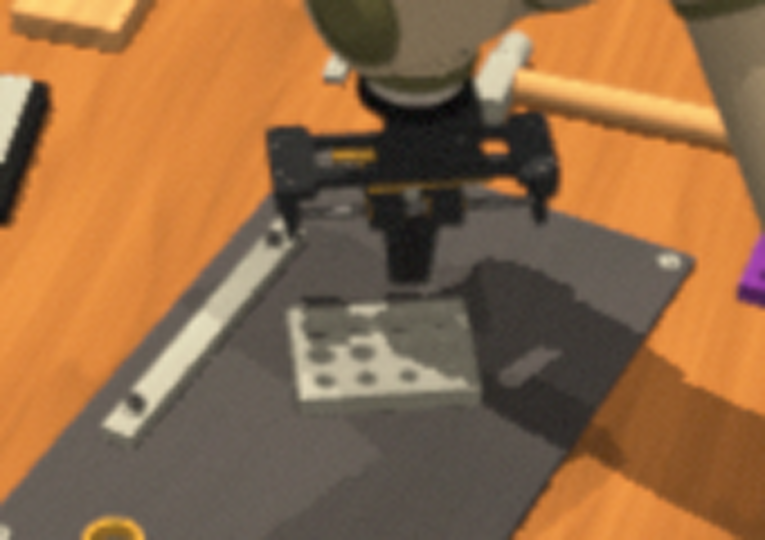

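Run:
```python
from h import *
for n in("side","top"):
    c=cams.get_calibration(n)
    X=c["R"]@np.array([.528,-.1356,.015])+c["t"]; print(n,X[:2]/X[2]*c["fx"]+[c["cx"],c["cy"]])
print(ray("side",[[340.7,192.7]],.015),ray("side",[[340.7,192.7]],.05))
```

```text
side [340.32878541 199.43156963]
top [408.85183346 224.84775577]
[[ 0.53558778 -0.16654216]] [[ 0.52539343 -0.12704488]]
```

```bash
python3 - <<'E'
from h import *
p=robot.observe()["position"]
robot.line_to([p[0],p[1],.06],feed=.2)
q=wd([-.16,-.09]); print(q)
robot.line_to([*q,.06],feed=.25)
look("side","sB"); 
print(robot.observe()["grip_width"])
print(robot.line_to([*q,.012],feed=.08)); say()
look("side","sC"); block("top","tC")
E
python3 - <<'E'
import cv2
a=[cv2.resize(cv2.imread(f"pics/{n}.png")[110:260,250:430],None,fx=3.5,fy=3.5,interpolation=cv2.INTER_CUBIC) for n in("sB",)]
a.append(cv2.resize(cv2.imread("pics/sC.png")[110:260,250:430],None,fx=4.4,fy=4,interpolation=cv2.INTER_CUBIC)); cv2.imwrite("pics/sCc.png",a[1])
E
```

```text
[ 0.46771387 -0.13089713]
0.00042493960646951837
False
t 8.38 [ 0.468  -0.131   0.0122] F [-0.6  0.2  0.4]
top 659 [383. 220.] [ 0.532  -0.0852] 121 91 0.412 stop: [-0.1055 -0.033 ] err -0.969
```

View pics/sCc.png

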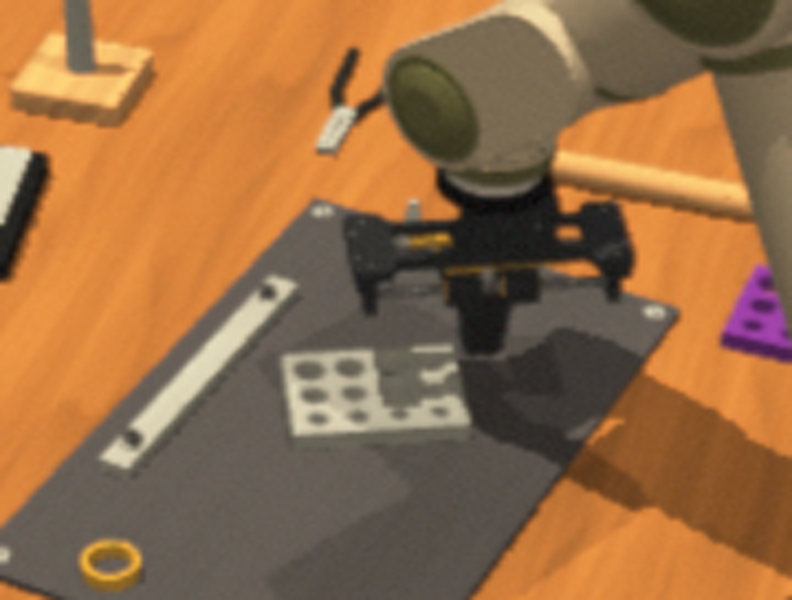

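Run:
```python
from h import *
c=cams.get_calibration("side")
for z in(.012,.03,.05):
    X=c["R"]@np.array([.468,-.131,z])+c["t"]; print(z,X[:2]/X[2]*c["fx"]+[c["cx"],c["cy"]])
p=robot.observe()["position"]
print(robot.line_to([p[0],p[1],-.03],feed=.02,f_stop=6)); say()
```

```text
0.012 [358.70345731 205.01826612]
0.03 [358.98857791 200.606561  ]
0.05 [359.30989933 195.6347161 ]
True
t 10.12 [ 0.468  -0.1311 -0.025 ] F [-1.4 -0.2  6.3]
```

Run:
```python
from h import *
p=robot.observe()["position"]
robot.line_to([p[0],p[1],.0],feed=.1)
look("side","sD")
c=cams.get_calibration("side")
s=robot.observe()
def pr(X):
    X=c["R"]@X+c["t"]; return (X[:2]/X[2]*c["fx"]+[c["cx"],c["cy"]]).round(1)
print("TCPpix",pr(s["position"]),pr(s["position"]+[0,0,.035]))
R0=Ro.from_rotvec([ 0.19450141,  1.56230228, -0.19617881]).as_matrix();T=np.array([.12919525,.50859623,.20283493])
for y in(-.06,-.044,0,.044,.06):
    print(y,pr(T+R0@[0,y,0]),pr(T+R0@[-.035,y,0]),pr(T+R0@[-.064,y,0]))
a=cv2.imread("pics/side0.png")[270:390,390:540]; cv2.imwrite("pics/s0c.png",cv2.resize(a,None,fx=5,fy=5,interpolation=cv2.INTER_CUBIC))
a=cv2.imread("pics/sD.png")[140:260,290:440]; cv2.imwrite("pics/sDc.png",cv2.resize(a,None,fx=5,fy=5,interpolation=cv2.INTER_CUBIC))
```

```text
TCPpix [358.6 208. ] [359.1 199.5]
-0.06 [455.4 346.6] [458.  336.7] [460.3 328.2]
-0.044 [452.4 352. ] [455.  342.2] [457.3 333.7]
0 [444.  367.3] [446.5 357.5] [448.7 349.1]
0.044 [435.2 383.2] [437.6 373.6] [439.7 365.3]
0.06 [431.9 389.2] [434.3 379.6] [436.3 371.3]
```

View pics/s0c.png

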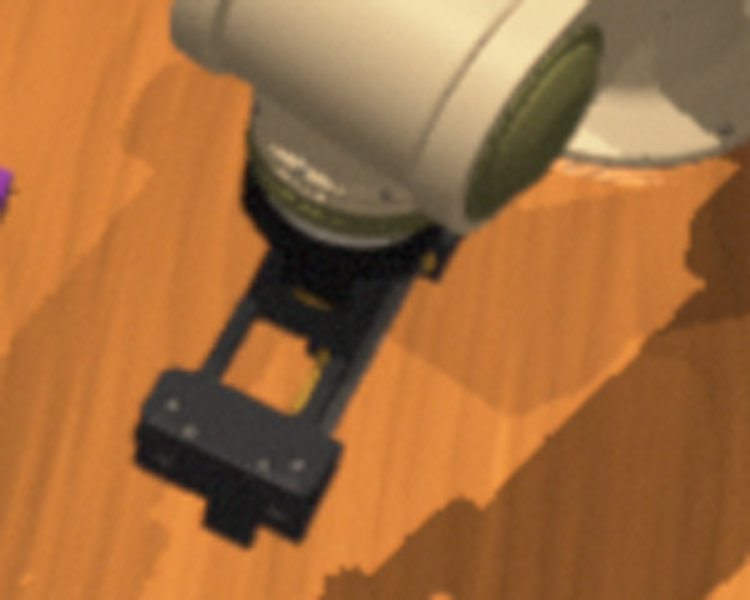

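View pics/sDc.png

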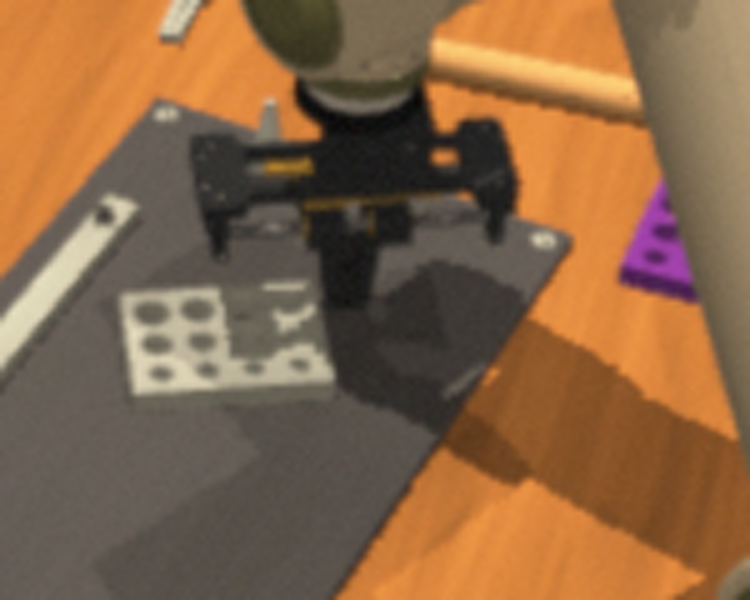

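Run:
```python
from h import *
# left knuckle bottom pixel: find z so ray point lies on jaw line through TCP (.468,-.131), dir .4013
d=np.array([np.cos(.4013),np.sin(.4013)]);n=np.array([-d[1],d[0]])
for px in([334,191.5],[388.5,188.2],[359.4,201.6]):
    for z in(.02,.03,.04,.05,.06,.07):
        q=ray("side",[px],z)[0]-[.468,-.131]; print(px,z,"along",round(q@d,3),"perp",round(q@n,3))
```

```text
[334, 191.5] 0.02 along 0.069 perp -0.061
[334, 191.5] 0.03 along 0.071 perp -0.049
[334, 191.5] 0.04 along 0.072 perp -0.038
[334, 191.5] 0.05 along 0.074 perp -0.026
[334, 191.5] 0.06 along 0.076 perp -0.015
[334, 191.5] 0.07 along 0.077 perp -0.003
[388.5, 188.2] 0.02 along -0.103 perp -0.061
[388.5, 188.2] 0.03 along -0.1 perp -0.049
[388.5, 188.2] 0.04 along -0.097 perp -0.038
[388.5, 188.2] 0.05 along -0.094 perp -0.026
[388.5, 188.2] 0.06 along -0.091 perp -0.014
[388.5, 188.2] 0.07 along -0.088 perp -0.003
[359.4, 201.6] 0.02 along -0.003 perp -0.007
[359.4, 201.6] 0.03 along -0.001 perp 0.005
[359.4, 201.6] 0.04 along 0.002 perp 0.016
[359.4, 201.6] 0.05 along 0.004 perp 0.027
[359.4, 201.6] 0.06 along 0.006 perp 0.038
[359.4, 201.6] 0.07 along 0.008 perp 0.049
```

Run:
```python
from h import *
print("punch",ray("top",[[461,215]],.02))
c=np.array([.5317,-.0862]);a=.4013;u=np.array([np.cos(a),np.sin(a)]);v=np.array([-u[1],u[0]])
con=c-.06*u-.042*v
s=con-u*.035
p=robot.observe()["position"]
robot.line_to([*s,0],feed=.15)
robot.line_to([*s,-.020],feed=.1); say()
e=con+u*(.05-.0175)
print(robot.line_to([*e,-.020],feed=.05,f_stop=25)); say()
robot.line_to([*(e-.04*u),-.020],feed=.15)
robot.line_to([*(e-.04*u),.10],feed=.2)
robot.move_ptp([.42,-.30,.15],down(a)[0]) if robot.solve_ik([.42,-.30,.15],down(a)[0]) is not None else print("noik")
say()
block("side","sE"); block("top","tE")
```

```text
punch [[ 0.55322587 -0.26785333]]
t 11.28 [ 0.4605 -0.1613 -0.0202] F [-0.3  0.5  0.3]
False
t 12.78 [ 0.5231 -0.1359 -0.02  ] F [-2.5 -4.1  0.9]
t 14.67 [ 0.4201 -0.2989  0.1489] F [ 0.2  0.6 -0.7]
side 812 [324. 211.] [ 0.558  -0.0575] 123 94 0.708 stop: [-0.0852 -0.001 ] err -0.674
top 1667 [379. 213.] [ 0.5576 -0.0572] 123 92 0.708 stop: [-0.0856 -0.0007] err -0.674
```

View pics/tE.png

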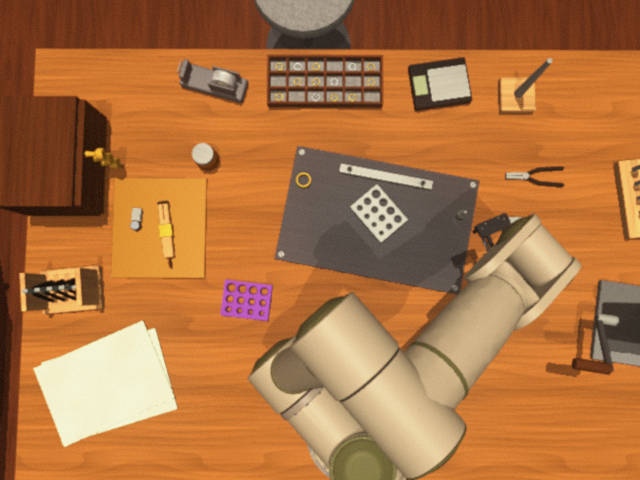

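Run:
```python
from h import *
c=np.array([.5578,-.0573]);a=.708;u=np.array([np.cos(a),np.sin(a)]);v=np.array([-u[1],u[0]])
con=c+.045*v-.052*u
ph=a-np.pi/2+.12; d=np.array([np.cos(ph),np.sin(ph)])
s=con-d*.035; 
r=pick([*s,.06],ph)
robot.move_ptp([*s,.06],r); say()
robot.line_to([*s,-.020],feed=.12); say()
e=con+d*(.042-.0175)
print(robot.line_to([*e,-.020],feed=.05,f_stop=25)); say()
b=e-.04*d
robot.line_to([*b,-.020],feed=.15)
robot.line_to([*b,.10],feed=.2)
robot.move_ptp([.30,.16,.18],r) 
say()
block("side","sF"); block("top","tF")
```

```text
ik [-0.32  0.36  1.85  0.    0.93 -2.72]
t 16.09 [ 0.4635 -0.0334  0.0601] F [ 0.5 -0.3  0. ]
t 16.91 [ 0.4637 -0.0335 -0.0195] F [ 0.2 -0.3  0. ]
True
t 17.97 [ 0.5014 -0.0704 -0.0209] F [-2.6  0.1  2.2]
t 20.19 [0.3006 0.1596 0.1797] F [-0.3  0.2  0.5]
```

View pics/tF.png

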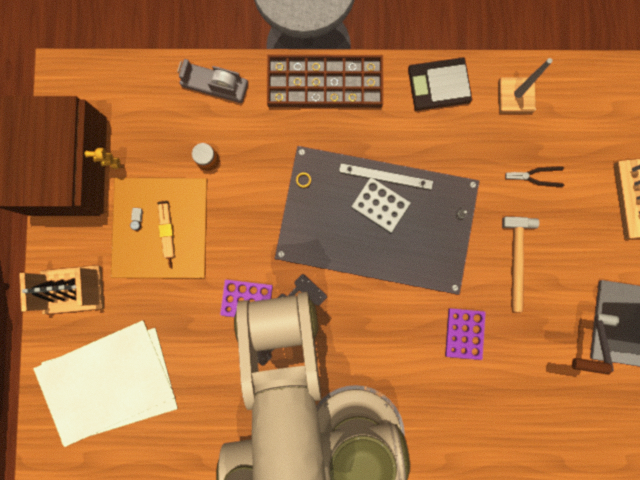

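```bash
cat >> h.py <<'E'
def block2(n="top",name=None,img=None,clip=-.002):
    """bar region cut out, block by min-area rect on z=.026"""
    if img is None: img=look(n,name)
    roi=(290,150,470,290) if n=="top" else (240,160,420,280)
    m=bright(img); ys,xs=np.nonzero(m); P=ray(n,np.c_[xs,ys],.026)
    S=np.c_[(P-FACE)@SX,(P-FACE)@SY]
    k=(xs>roi[0])&(xs<roi[2])&(ys>roi[1])&(ys<roi[3])&(S[:,0]<clip)&(abs(S[:,1])<.13)
    mm=np.zeros_like(m); mm[ys[k],xs[k]]=1
    cs,_=cv2.findContours(mm,cv2.RETR_EXTERNAL,cv2.CHAIN_APPROX_NONE)
    q=max(cs,key=cv2.contourArea)[:,0,:].astype(float)
    c,l,s,an=rect(ray(n,q,.026))
    err=(an-FA+np.pi/2)%np.pi-np.pi/2
    print(n,c.round(4),round(l),round(s),"stop",st(c).round(4),"err",round(err,3)); return c,an
E
python3 - <<'E'
from h import *
for n,f in(("top","tF"),("side","sF")): block2(n,img=cv2.imread(f"pics/{f}.png")[:,:,::-1].copy())
E
```

```text
top [ 0.5795 -0.0626] 123 93 stop [-0.0631 -0.0019] err -0.386
side [ 0.5801 -0.0633] 123 95 stop [-0.0623 -0.0024] err -0.389
```

Run:
```python
from h import *
s=wd([-.155,-.014]); e=wd([-.1005,-.026]); f=wd([-.094,-.026])
r=pick([*s,.06],FA)
robot.move_ptp([*s,.06],r); 
robot.line_to([*s,-.020],feed=.12); say()
print(robot.line_to([*e,-.020],feed=.05,f_stop=30)); say(); print(st(robot.observe()["position"][:2]))
print(robot.line_to([*f,-.020],feed=.02,f_stop=25)); say(); print(st(robot.observe()["position"][:2]))
b=wd([-.14,-.026])
robot.line_to([*b,-.020],feed=.12)
robot.line_to([*b,.10],feed=.2)
robot.move_ptp([.30,.16,.18],r) 
say()
block2("side","sG"); block2("top","tG")
```

```text
ik [-0.36  0.41  1.78  0.    0.96 -1.74]
t 22.29 [ 0.4874 -0.0572 -0.0193] F [-0.  -0.4 -0.1]
True
t 22.93 [ 0.5069 -0.0665 -0.0209] F [-3.4  1.   3.2]
[-0.13362735 -0.01935007]
True
t 23.54 [ 0.5065 -0.0662 -0.0215] F [-3.   1.7  4.1]
[-0.13412665 -0.01912309]
t 25.75 [0.3006 0.1596 0.1798] F [0.5 0.6 0.4]
side [ 0.5803 -0.0636] 123 94 stop [-0.0621 -0.0027] err -0.378
top [ 0.58   -0.0631] 123 93 stop [-0.0625 -0.0022] err -0.373
```

View pics/tG.png

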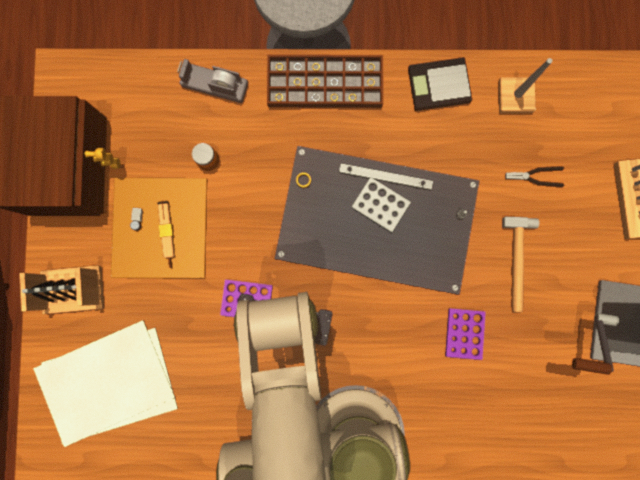

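Run:
```python
from h import *
th=.376; P=np.array([.0005,.037]); off=np.array([.009,-.0175])
k0=np.array([-.1226,-.0324])
s=wd([-.155,-.0149])
r=pick([*s,.06],FA)
robot.move_ptp([*s,.06],r); 
robot.line_to([*s,-.020],feed=.12); say()
robot.line_to([*wd(k0-off-[.002,0]),-.020],feed=.08,f_stop=15)
for t in (.09,.18,.27,.36):
    R=np.array([[np.cos(t),-np.sin(t)],[np.sin(t),np.cos(t)]])
    k=P+R@(k0-P)
    h=robot.line_to([*wd(k-off),-.020],feed=.04,f_stop=30); o=robot.observe()
    F=o["contact_force"][:2]
    print(t,h,(k-off).round(4),st(o["position"][:2]).round(4),"Fstop",round(F@SX,1),round(F@SY,1))
    if h: break
p=st(robot.observe()["position"][:2])
b=wd(p-[.04,0])
robot.line_to([*b,-.020],feed=.12)
robot.line_to([*b,.10],feed=.2)
robot.move_ptp([.30,.16,.18],r) 
say()
block2("side","sH"); block2("top","tH")
```

```text
ik [-0.36  0.41  1.78  0.    0.96 -1.74]
t 27.85 [ 0.4872 -0.058  -0.0193] F [ 0.5 -0.4 -0.6]
0.09 False [-0.1249 -0.0257] [-0.1248 -0.0261] Fstop -1.2 -0.3
0.18 False [-0.1172 -0.0358] [-0.1166 -0.0361] Fstop 0.2 -0.3
0.27 False [-0.1086 -0.0452] [-0.1081 -0.0456] Fstop 0.3 -0.0
0.36 False [-0.0993 -0.0538] [-0.1031 -0.0524] Fstop -16.9 4.9
t 32.68 [0.3006 0.1596 0.1798] F [-0.2 -0.5 -1. ]
side [ 0.5923 -0.0757] 124 94 stop [-0.048  -0.0123] err 0.098
top [ 0.5905 -0.0747] 123 92 stop [-0.05   -0.0117] err 0.097
```

View pics/tH.png

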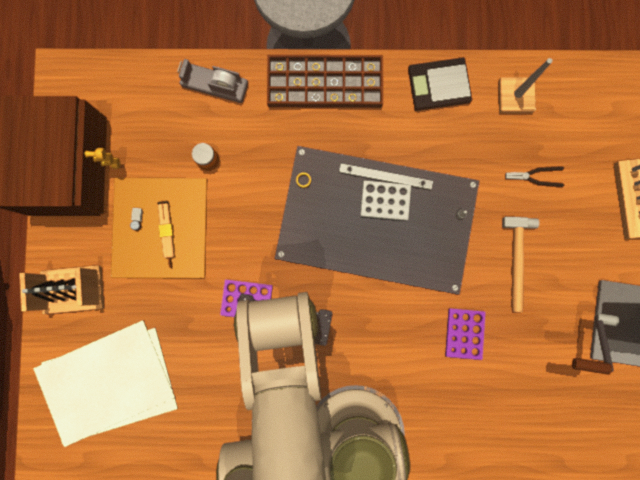

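Run:
```python
from h import *
def o_():
    o=robot.observe(); F=o["contact_force"][:2]; print(round(o["clock"],2),st(o["position"][:2]).round(4),"F",round(F@SX,1),round(F@SY,1))
s=wd([-.130,.0125])
r=pick([*s,.06],FA)
robot.move_ptp([*s,.06],r); 
robot.line_to([*s,-.020],feed=.12)
robot.line_to([*wd([-.108,.0130]),-.020],feed=.06,f_stop=15); o_()
print(robot.line_to([*wd([-.0995,.0215]),-.020],feed=.03,f_stop=25)); o_()
robot.line_to([*wd([-.115,.0215]),-.020],feed=.1)
robot.line_to([*wd([-.115,-.010]),-.020],feed=.1)
print(robot.line_to([*wd([-.093,-.010]),-.020],feed=.03,f_stop=22)); o_()
robot.line_to([*wd([-.14,-.010]),-.020],feed=.12)
robot.line_to([*wd([-.14,-.010]),.10],feed=.2)
robot.move_ptp([.30,.16,.18],r) 
say()
block2("side","sI"); block2("top","tI")
```

```text
ik [-0.3   0.46  1.7  -0.    0.99 -1.68]
35.32 [-0.108   0.0132] F -2.9 1.3
False
35.87 [-0.101   0.0209] F -9.0 -4.6
True
37.18 [-0.1019 -0.0098] F -2.2 0.2
t 39.58 [0.3007 0.1597 0.1798] F [ 0.2 -1.2  0.3]
side [ 0.594  -0.0746] 124 90 stop [-0.0466 -0.0109] err -0.013
top [ 0.5942 -0.0744] 123 90 stop [-0.0464 -0.0107] err -0.013
```

View pics/tI.png

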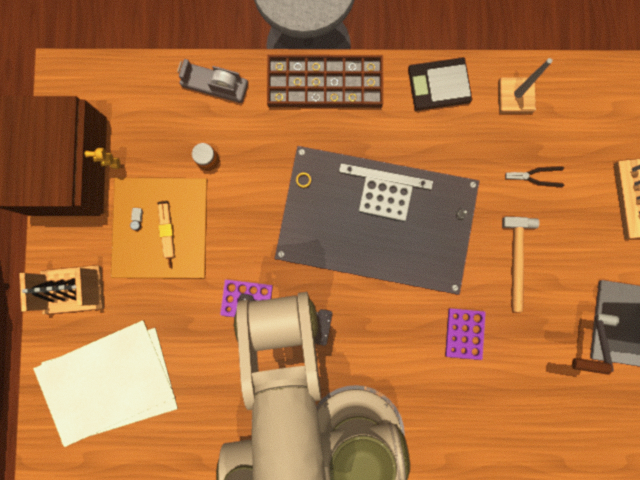

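```bash
cat >> h.py <<'E'
def rear(n,img):
    m=bright(img); ys,xs=np.nonzero(m); 
    mm=cv2.morphologyEx(m,cv2.MORPH_CLOSE,np.ones((3,3)))
    cs,_=cv2.findContours(mm,cv2.RETR_EXTERNAL,cv2.CHAIN_APPROX_NONE)
    q=np.vstack([c[:,0,:] for c in cs if cv2.contourArea(c)>200]).astype(float)
    P=ray(n,q,.026); S=np.c_[(P-FACE)@SX,(P-FACE)@SY]
    k=(S[:,0]<-.08)&(S[:,0]>-.11)&(S[:,1]>-.060)&(S[:,1]<.04); A=S[k]
    vx,vy,x0,y0=cv2.fitLine(A.astype(np.float32),cv2.DIST_HUBER,0,.001,.001).ravel()
    print(n,"rear edge x at y=-.01:",round(float(x0+(-.01-y0)*vx/vy),4),"tilt",round(float(-np.arctan(vx/vy)),4),len(A))
    B=S[(abs(S[:,1])<.11)&(S[:,0]>-.005)&(S[:,0]<.005)&((S[:,1]>.06)|(S[:,1]<-.08))]
    if len(B): print("  bar front edge x",B[:,0].mean().round(4),"slope",np.polyfit(B[:,1],B[:,0],1)[0].round(4))
E
python3 - <<'E'
from h import *
for n,f in(("top","tI"),("side","sI")): rear(n,cv2.imread(f"pics/{f}.png")[:,:,::-1].copy())
a=cv2.imread("pics/tI.png")[155:230,325:445]; cv2.imwrite("pics/tIc.png",cv2.resize(a,None,fx=6.5,fy=6.5,interpolation=cv2.INTER_CUBIC))
E
```

```text
top rear edge x at y=-.01: -0.0903 tilt -0.0178 39
  bar front edge x 0.0005 slope -0.0064
side rear edge x at y=-.01: -0.09 tilt -0.0184 19
  bar front edge x 0.0004 slope 0.0014
```

View pics/tIc.png

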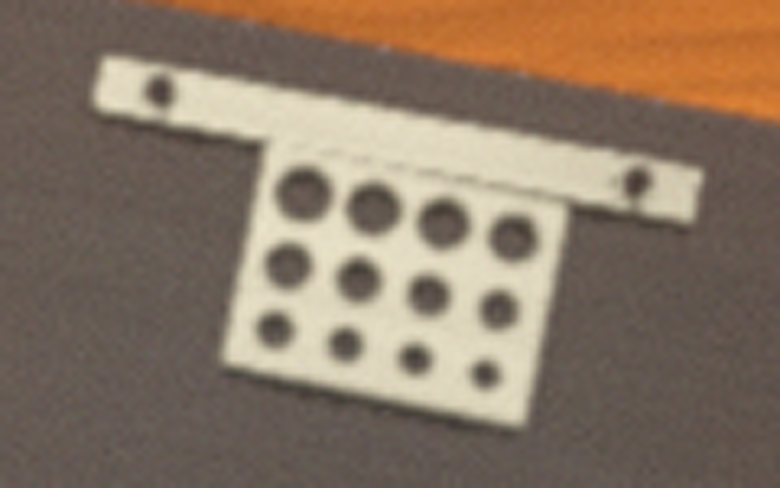

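Run:
```python
from h import *
s=wd([-.125,-.038])
r=pick([*s,.06],FA)
robot.move_ptp([*s,.06],r)
robot.line_to([*s,-.020],feed=.12)
print(robot.line_to([*wd([-.0965,-.038]),-.020],feed=.03,f_stop=15))
o=robot.observe(); F=o["contact_force"][:2]; print(round(o["clock"],2),st(o["position"][:2]).round(4),"F",round(F@SX,1),round(F@SY,1))
robot.line_to([*wd([-.14,-.038]),-.020],feed=.12)
robot.line_to([*wd([-.14,-.038]),.10],feed=.2)
robot.move_ptp([.30,.16,.18],r); say()
for n in("top","side"):
    img=look(n,n[0]+"J"); block2(n,img=img); rear(n,img)
a=cv2.imread("pics/tJ.png")[155:230,325:445]; cv2.imwrite("pics/tJc.png",cv2.resize(a,None,fx=6.5,fy=6.5,interpolation=cv2.INTER_CUBIC))
```

```text
ik [-0.39  0.46  1.69  0.    0.99 -1.77]
True
42.58 [-0.1014 -0.0382] F 0.1 0.1
t 45.02 [0.3006 0.1596 0.1798] F [-0.  -0.5  0.2]
top [ 0.5946 -0.074 ] 123 89 stop [-0.0461 -0.0103] err -0.005
top rear edge x at y=-.01: -0.0895 tilt -0.0064 39
  bar front edge x 0.0004 slope -0.0073
side [ 0.5943 -0.0748] 124 89 stop [-0.0463 -0.011 ] err -0.009
side rear edge x at y=-.01: -0.0895 tilt -0.0075 19
  bar front edge x 0.0004 slope 0.0014
```

View pics/tJc.png

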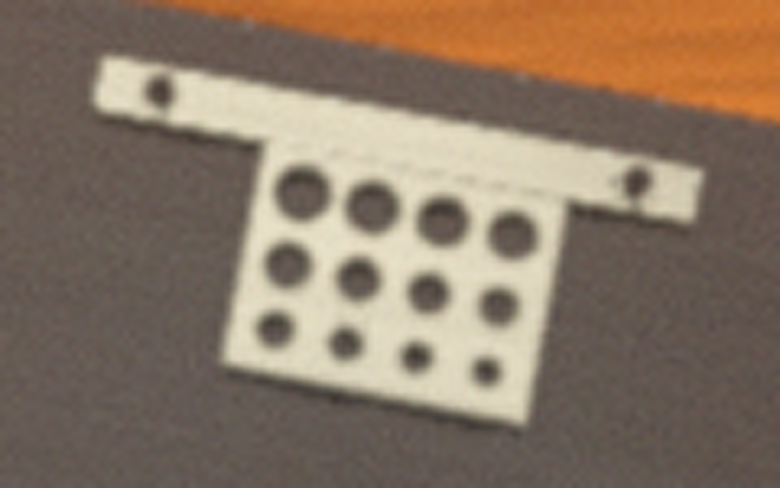

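View pics/sJ.png

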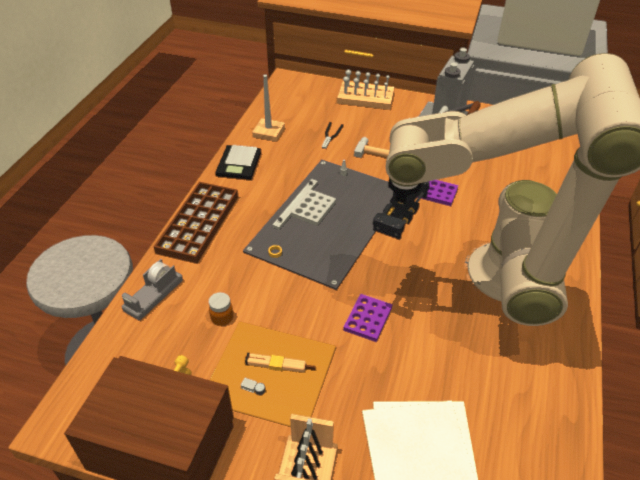

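The block lies flush along the bar (top view about px (386,197)). The bystanders are where they were, and the hand hangs free at z≈0.18, so I am handing in.

Run:
```python
from rig import robot
robot.hand_in(); print(robot.observe()["clock"])
```

```text
the job is handed in; nothing more can be done
the job is handed in; nothing more can be done
```

The block is walked round and lies flush against the stop bar, with the hand clear. I handed the job in just after 45 s on the robot clock (limit 54 s), and no verdict was reported.

**What I did:** I pushed with the closed fingertips, first at the near end corner and then at the rear long side. The block turned about 56° and was then pressed flush.

**Last checks, both cameras:**

| Check | Measured | Allowed |
|---|---|---|
| Angle between the long side and the bar | 0.005–0.009 rad | 0.035 rad |
| Rear side from the bar face | 89.5 mm (centre about 45 mm) | centre 42–48.5 mm |
| Centre along the bar from its middle | about −11 mm | ±62 mm |

By eye, the bystanders were where they started. I did not measure them.

**What went wrong or disagreed:**
- **First push:** it passed over the block without touching it. A touch on the plate showed the fingertips end about 35 mm above the reported TCP, so I worked with the TCP at z = −0.02.
- **Straight push:** one push stuck, most likely from finger friction. I pushed along an arc instead; that turned the block about 0.1 rad too far and needed two correcting pushes. A third, at the other end, took out a remaining 0.015 rad of tilt.
- **Centre reading:** my full-outline fit gave the centre at −46 mm instead of −45 mm, because it cuts off the edge touching the bar. I relied on the rear-edge value.

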